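Hold a copper tube down in the sawing cradle

TASK

I want to saw the thickest of the three copper tubes to length. Press the cradle's sprung length stop down until its catch holds it by itself; then lay that tube in both V-blocks of the cradle, with one end up against the stop bar, and press it firmly down so that it bears on both sloping sides of the Vs. Finish while still holding it pressed down there, and leave the other two tubes, the flux tin and the brass elbow where they lie.

Things in the scene. Friction and masses are not known exactly. Their poses are not given: they have to be found in the camera images.
- cradle: Sawing cradle, fixed: grey base 185 x 270 x 12 mm, two steel V-blocks, each 64 mm across x 40 mm along the V line, tops at 64 mm height, 90 degree Vs, bottom line at 42 mm, 80 mm open between them. Origin on the bench under the V line midway between the blocks; y along the V line to the stop, x across to the arm's hinge, z up. Saw posts 100 mm tall at y -89 to -112 mm leave 60 mm for the tube.
- seat (a point): Where the middle of the thick tube must finally be: on the seated axis, 62 mm above the bench, at y = -15 mm in the cradle's frame (x = 0), which is where the tube's end touches the stop bar. Its axes are the cradle's. Pressed there from above with a steady 10 to 20 N, the tube is held firmly; its own weight is not enough.
- v_front: The -x (front) sloping cheeks of both V-blocks, one body. Origin and axes as the cradle's.
- v_rear: The +x (rear) sloping cheeks of both V-blocks, one body. Origin and axes as the cradle's.
- stop_arm (a joint): Drop-down length stop, rad: 0 sprung up at 45 degrees, 0.785 level and caught, 0.84 end. Push past 0.81, the sprung catch snaps over its side pin. Bar 24 mm high, 8 mm thick; hinge axis along cradle y at cradle x +60 mm, height 62 mm, bar at y +109 mm. Level, it crosses the V line, inner face at y +105 mm. Its pad needs 5 N at first, 8 to 12 N near the catch; let go early it springs up.
- stop_pad: Thumb pad on the stop arm's free end, steel with black rubber face, 36 x 36 x 6 mm. Origin mid upper face, 140 mm from the hinge axis along the arm and 18 mm above its middle line. z points out of the face: 45 degrees up and back to cradle +x while the arm is up, straight up when level; y is the cradle's y.
- tube_thick: The thickest copper tube: 28 mm outside diameter, 240 mm long, 0.12 to 0.25 kg, both ends alike. Origin in its middle on its axis, y along the axis. Starts lying in one of the three notches of the wooden rest, its axis 46 mm above the bench.
- tube_mid: Another copper tube, 22 mm diameter, 240 mm long, origin in its middle, y along its axis. In the rest; leave it there.
- tube_thin: Another copper tube, 15 mm diameter, 240 mm long, origin in its middle, y along its axis. In the rest; leave it there.
- rest: Wooden tube rest: plywood board 280 x 185 x 8 mm with two notched bearers (22 mm thick, tops 43 mm above the bench) at y = -75 and +75 mm. Origin under its centre on the bench; the tubes lie along its y in notches at x = -80, 0 and +80 mm, 128 mm open between the bearers for fingers.
- flux_tin: Round tin with white lid, 62 mm diameter, 34 mm high, standing on the bench; origin at the centre of its underside. Leave alone.
- elbow: Brass elbow fitting, about 52 x 52 x 26 mm, origin at the underside. Leave alone.
Mind the look-alikes: they are no part of the job. What is shaped like the tube_thick but blue or white is not meant.

How it is judged:
By the outcome, as a careful person would: the job done as asked, in the order asked, and still so for the second after the job is handed in, while the arm keeps its last pose, push and grip.
It also fails if it takes over 64 s, if anything falls off the work surface, if the arm or the gripper's body presses on something with over 40 N, if the wrist force passes 120 N, or if a joint passes its speed limit or range.

ROBOT

A 7-joint arm with a two-finger parallel gripper is mounted at the origin on the work surface. World frame = base frame: x ahead of the robot, y to its left, z up, the work surface at z = 0. Lengths are in m, angles in rad, forces in N, time in s.
With the tool pointing down it reaches from about 0.35 to 0.9 m from the base axis. Payload 8.1 kg.
Tool frame: the origin (TCP) lies midway between the tips of the shut fingers; the grasp point (between the pads) lies r.grip_point_offset behind it (r.grip_point_offset is the distance from the TCP to the grasp point, in m); z points along the fingers, x is the direction in which the jaws open and shut, and the axes are right-handed (so a half turn about z gives the same grasp; the last joint's range is limited). The gripper opens to 92 mm and grips with 3 to 60 N. Pads are 19 mm wide; open, the fingers measure 130 mm over their backs; the gripper's body (75 mm by 190 mm) begins 47 mm behind the grasp point.
Start: joints at [1.203, 0.434, 0.025, 1.573, -0.012, 1.134, -0.075], TCP at [0.164, -0.603, 0.227] pointing down, gripper open.
Joint ranges: [-2.62, 2.62], [-0.44, 2.09], [-1.27, 1.32], [0.08, 2.57], [-1.32, 4.46], [0.12, 2], [-2.74, 2.74]. Speed limits (rad/s): [2.22, 2.22, 3.01, 3.01, 3.14, 3.14, 3.14].

INTERFACE

Orientations are given as a 3x3 rotation matrix whose columns are the frame's x, y, z axes.
In Python, from plant import r gives the robot as it stands.
- The arm moves only by the tool carry_out, never from a script. Its arguments are lists of equal length, an entry for each row: "travel": the shift along the tool's x, y, z in m, a list of three; "turn": the turn, a rotation vector about the tool's x, y, z in rad, a list of three; "hand": the closure, from 0 (fully open) to 1 (shut). In form: {"travel": [[tx, ty, tz], ...], "turn": [[rx, ry, rz], ...], "hand": [hand, ...]}. A call has 1 to 10 rows; each row shifts and turns the pose as measured when the row begins, along the tool's axes as they then stand; what a row does not reach is not made up. A row lasts 1/12 s, in which the tool goes at most 41.7 mm and 7.16 degrees, less where a joint would pass 70% of its speed; a pose out of reach is approached as far as the arm can. A call with a gripper value outside its range is refused whole. The fingers move at their own pace and stop on an object; "newtons" is the grip in N (left out, the last holds). Time passes only in rows, so rows that do not move let the fingers close. It gives the time, the measured TCP pose, the force and the opening at its end, in the units of the state.
- r.get_state(): the state, without advancing time (a new reading comes with each control period).
- r.snapshot(name): name is "scene" or "top" or "wrist"; returns (picture, depth): 420x560x3 uint8, red, green, blue; 420x560 float32, m along the optical axis (not along the pixel's ray), 0 where there is no reading.
- r.camera_info(name): a dict with "fov_y" (degrees; the focal length in pixels is half the picture's height over the tangent of half this angle, whatever the lens; pixels are square), "cx", "cy" (the principal point, pixels), "extrinsics" (4x4, takes a point from world to camera coordinates); the wrist camera has in their place "mount" (4x4, takes a point from camera to tool coordinates, whose origin is the TCP and whose axes are the tool frame's). Camera axes: x right, y up, looking along -z (the intrinsics and any distortion apply to the point x, -y, -z); pixel columns grow to the right and rows downward; lengths in m; the calibration is good to about 2 mm. The wrist camera is an equidistant fisheye: a pixel r from the principal point sees the ray r / f radians off the axis. A picture is of the moment at which its call begins: read the wrist's pose just before it. camera_info takes no time and is no camera call.
- r.job_done(): hands the job in, once; it reports no verdict.
The state is a dict: "time": time; "joint_pos": joint angles; "dq": joint speeds; "tau": joint torques, N m; "tcp_pos": TCP position; "ee_rot": TCP orientation; "ft_force": force on the tool from outside, world axes, zero at the start; "ft_torque": the same for the moment, N m; "width": finger opening in m.
Only numpy, scipy, OpenCV 4.12 (cv2) and the standard library are available. Lean on these libraries where they do the work, as an engineer would, in place of code of your own. Each camera call takes 0.05 s, during which the arm holds its last target. There are 200 camera calls.

## Working session

There is one attempt and no reset: what is moved stays moved. The work goes in short steps, Python scripts to look and compute and a tool call to move; the robot and the scene stay as the last step left them, time stands still between calls to the robot, and variables do not carry over. Pictures are saved under pics/ and viewed, about 8 in all and at most 12, crops included, and the job is handed in when it is done.

Besides the shell and the picture viewer there is one more tool, called after "Request:" by a JSON object that holds its "name" and its "arguments", one argument or row to a line. carry_out: Moves the arm, as the interface text tells. Its arguments: {"type":"object","properties":{"travel":{"type":"array","items":{"type":"array","items":{"type":"number"}}},"turn":{"type":"array","items":{"type":"array","items":{"type":"number"}}},"hand":{"type":"array","items":{"type":"number"}},"newtons":{"type":"number"}},"required":["travel","turn","hand"]}

```bash
mkdir -p pics; ls; python3 - <<'E'
from plant import r
import cv2,numpy as np
s=r.get_state();print({k:np.round(v,3).tolist() for k,v in s.items()},r.grip_point_offset)
for n in("scene","top"):
    p,d=r.snapshot(n);np.savez(f'pics/{n}.npz',p=p,d=d);cv2.imwrite(f'pics/{n}1.png',p[:,:,::-1]);print(n,r.camera_info(n))
print(r.camera_info("wrist"))
a=[cv2.imread(f'pics/{n}1.png') for n in("scene","top")]
E
```

```text
pics
{'time': 0.0, 'joint_pos': [1.203, 0.435, 0.025, 1.574, -0.012, 1.134, -0.075], 'dq': [-0.001, -0.001, 0.001, 0.001, -0.001, -0.002, 0.001], 'tau': [0.0, -66.786, 0.985, -31.446, -0.061, 0.043, 0.0], 'tcp_pos': [0.163, -0.603, 0.226], 'ee_rot': [[0.262, -0.965, -0.001], [-0.965, -0.262, 0.002], [-0.002, 0.0, -1.0]], 'ft_force': [-0.149, 0.218, -0.786], 'ft_torque': [-0.044, -0.028, 0.008], 'width': 0.092} 0.0188
scene {'fov_y': 54.4370856808815, 'cx': 279.78540617512095, 'cy': 212.30444426154577, 'extrinsics': array([[ 0.60921859,  0.7929279 ,  0.01086553, -0.3829372 ],
       [-0.68007922,  0.51537009,  0.52142682,  0.21087989],
       [ 0.40785411, -0.32505233,  0.85322682, -1.22882272],
       [ 0.        ,  0.        ,  0.        ,  1.        ]])}
top {'fov_y': 45.83760969016414, 'cx': 283.29900379823783, 'cy': 210.8644094266546, 'extrinsics': array([[-0.00619997, -0.99992893,  0.01018358,  0.08832462],
       [ 0.98515529, -0.00436064,  0.17161012, -0.48625628],
       [-0.17155351,  0.01109638,  0.98511231, -1.28056037],
       [ 0.        ,  0.        ,  0.        ,  1.        ]])}
{'fov_y': 65.70646984690485, 'cx': 280.90483307014983, 'cy': 209.9885741784553, 'mount': array([[ 9.99999084e-01, -1.31480440e-03,  3.20068576e-04,
        -1.05542119e-03],
       [-1.15093444e-03, -9.50789394e-01, -3.09835769e-01,
        -8.45689730e-02],
       [ 7.11691241e-04,  3.09835117e-01, -9.50790037e-01,
        -1.58195192e-01],
       [ 0.00000000e+00,  0.00000000e+00,  0.00000000e+00,
         1.00000000e+00]])}
```

View pics/scene1.png

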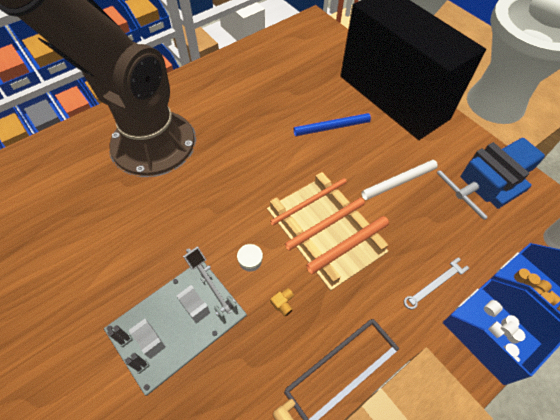

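View pics/top1.png

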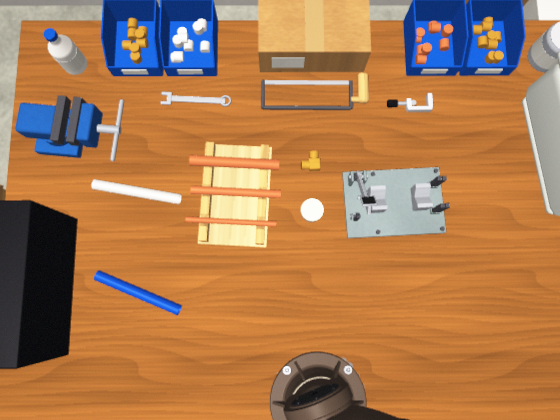

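The pictures show the cradle around top (395,203), with the stop pad at (368,200) and the saw posts on the right at about (440,195). The tube candidates in the top view are copper at (234,161), (235,191) and (230,222). The white (136,192) and blue (138,292) tubes are look-alikes. The copper tube at row 161 looks thickest, so I'll check its width in a crop.

```bash
cat > h.py <<'E'
import numpy as np,cv2
from plant import r
def cam(n,s=None):
    c=r.camera_info(n);f=210/np.tan(np.radians(c["fov_y"])/2)
    if n=="wrist":
        T=np.eye(4);T[:3,:3]=s["ee_rot"];T[:3,3]=s["tcp_pos"];M=T@c["mount"]
    else: M=np.linalg.inv(c["extrinsics"])
    return c,f,M
def rays(n,uv,s=None):
    c,f,M=cam(n,s);uv=np.asarray(uv,float);d=(uv-[c["cx"],c["cy"]])
    if n=="wrist":
        rr=np.linalg.norm(d,axis=-1,keepdims=True);th=rr/f
        k=np.tan(th)/np.maximum(rr,1e-9);d=d*k
    else: d=d/f
    v=np.stack([d[...,0],-d[...,1],-np.ones(d.shape[:-1])],-1)
    return M[:3,3],v@M[:3,:3].T
def plane(n,uv,z,s=None):
    o,v=rays(n,uv,s);return o+v*((z-o[2])/v[...,2])[...,None]
def cloud(n,d,s=None):
    u,v=np.meshgrid(np.arange(560),np.arange(420));o,w=rays(n,np.stack([u,v],-1),s)
    return o+w*d[...,None]
E
python3 - <<'E'
from h import *
z=np.load('pics/top.npz');p,d=z['p'],z['d'];P=cloud('top',d)
hsv=cv2.cvtColor(p,cv2.COLOR_RGB2HSV)
# tubes: copper
print('table z',np.median(P[250:330,300:400,2]))
sub=np.zeros((420,560),np.uint8);sub[140:250,180:290]=1
m=((P[...,2]>.045)&(hsv[...,1]>110)).astype(np.uint8)*sub
n,l,st,ce=cv2.connectedComponentsWithStats(m)
for i in range(1,n):
    if st[i,4]<60: continue
    q=np.argwhere(l==i)[:,::-1].astype(np.float32);rc=cv2.minAreaRect(q);print('tube',st[i],rc)
    X=plane('top',cv2.boxPoints(rc),.046);print(np.round(X,3).tolist(),np.round(plane('top',np.array(rc[0]),.05),4))
Q=P[160:245,335:455];H=Q[...,2]
for lo,hi in((.005,.02),(.05,.07),(.09,.2)):
    k=((H>lo)&(H<hi)).astype(np.uint8)
    n,l,st,ce=cv2.connectedComponentsWithStats(k)
    for i in range(1,n):
        if st[i,4]<12: continue
        q=Q[l==i];rc=cv2.minAreaRect(q[:,:2].astype(np.float32))
        print(lo,st[i].tolist(),'c',np.round(rc[0],4),np.round(rc[1],3),round(rc[2],1),'zmax',q[:,2].max().round(3))
a=cv2.resize(p[145:245,180:290],None,fx=5,fy=5,interpolation=2)
b=cv2.resize(p[160:245,335:455],None,fx=4,fy=4,interpolation=2)
o=np.zeros((500,550,3),np.uint8);o[:]=a;cv2.imwrite('pics/cropt.png',o[:,:,::-1])
E
```

```text
table z 0.00037390208032050953
tube [189 155  91  15 909] ((233.79962158203125, 161.70623779296875), (89.88711547851562, 11.040956497192383), 3.5763344764709473)
[[0.614, 0.34, 0.046], [0.645, 0.339, 0.046], [0.628, 0.097, 0.046], [0.598, 0.099, 0.046]] [0.62   0.2181 0.05  ]
tube [191 185  91  12 661] ((235.97059631347656, 191.11764526367188), (90.42135620117188, 8.0385103225708), 2.726310968399048)
[[0.535, 0.332, 0.046], [0.557, 0.332, 0.046], [0.545, 0.091, 0.046], [0.523, 0.092, 0.046]] [0.5391 0.2114 0.05  ]
0.005 [7, 5, 105, 74, 4633] c [ 0.5194 -0.2169] [0.192 0.272] 3.4 zmax 0.02
0.005 [95, 24, 13, 24, 208] c [ 0.5325 -0.3342] [0.064 0.036] 1.3 zmax 0.019
0.05 [25, 10, 8, 13, 35] c [ 0.5769 -0.1307] [0.025 0.018] 34.4 zmax 0.07
0.05 [14, 12, 9, 11, 39] c [ 0.5708 -0.0973] [0.029 0.018] 49.0 zmax 0.07
0.05 [79, 19, 23, 16, 178] c [ 0.546  -0.2924] [0.033 0.059] 12.9 zmax 0.07
0.05 [35, 25, 16, 13, 160] c [ 0.5367 -0.1642] [0.041 0.03 ] 89.7 zmax 0.07
0.05 [80, 38, 18, 10, 141] c [ 0.5052 -0.285 ] [0.025 0.042] 2.4 zmax 0.07
0.05 [36, 40, 17, 11, 115] c [ 0.4998 -0.1656] [0.026 0.04 ] 5.5 zmax 0.069
0.05 [100, 46, 4, 5, 15] c [ 0.4884 -0.317 ] [0.013 0.006] 38.2 zmax 0.07
0.09 [101, 15, 11, 6, 52] c [ 0.5625 -0.323 ] [0.012 0.024] 4.7 zmax 0.107
0.09 [22, 18, 21, 36, 282] c [ 0.511  -0.1134] [0.106 0.035] 8.3 zmax 0.192
0.09 [105, 43, 10, 5, 48] c [ 0.4902 -0.3263] [0.011 0.024] 1.6 zmax 0.107
```

View pics/cropt.png

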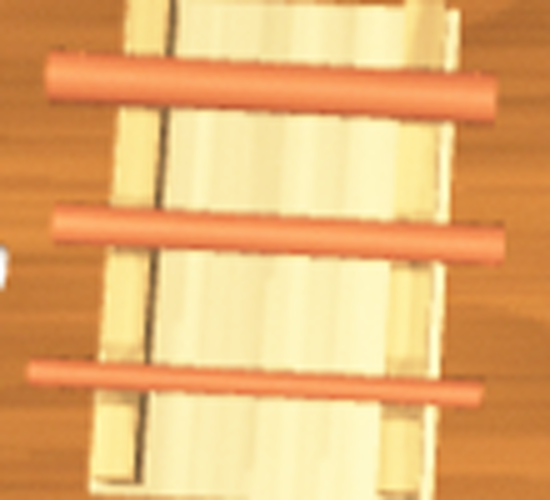

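The crop settles it: the top copper tube, top-view (234,161), is the widest at about 29 mm, against 21 mm and about 13 mm for the others. That makes it tube_thick. I'll turn the jaws across the cradle line, then move above the cradle for a close look.

Request:
{"name": "carry_out", "arguments": {
  "travel": [
    [0, 0, -0.007],
    [0, 0, -0.007],
    [0, 0, -0.007],
    [0, 0, -0.007],
    [0, 0, -0.007],
    [0, 0, -0.007],
    [0, 0, -0.007],
    [0, 0, -0.007],
    [0, 0, -0.007],
    [0, 0, -0.007]
  ],
  "turn": [
    [0, 0, -0.12],
    [0, 0, -0.12],
    [0, 0, -0.12],
    [0, 0, -0.12],
    [0, 0, -0.12],
    [0, 0, -0.12],
    [0, 0, -0.12],
    [0, 0, -0.12],
    [0, 0, -0.12],
    [0, 0, -0.12]
  ],
  "hand": [1, 1, 1, 1, 1, 1, 1, 1, 1, 1],
  "newtons": 20
}}

```text
time: 0.93
tcp_pos: [0.1623, -0.5992, 0.292]
ee_rot: [[0.998, -0.062, -0.006], [-0.062, -0.998, 0.014], [-0.007, -0.014, -1.0]]
ft_force: [1.0, -0.8, -0.1]
width: 0.0301
```

Request:
{"name": "carry_out", "arguments": {
  "travel": [
    [0.026, -0.031, 0],
    [0.026, -0.031, 0],
    [0.026, -0.031, 0],
    [0.026, -0.031, 0],
    [0.026, -0.031, 0],
    [0.026, -0.031, 0],
    [0.026, -0.031, 0],
    [0.026, -0.031, 0],
    [0.026, -0.031, 0],
    [0.026, -0.031, 0]
  ],
  "turn": [
    [0, 0, -0.1],
    [0, 0, -0.02],
    [0, 0, 0],
    [0, 0, 0],
    [0, 0, 0],
    [0, 0, 0],
    [0, 0, 0],
    [0, 0, 0],
    [0, 0, 0],
    [0, 0, 0]
  ],
  "hand": [1, 1, 1, 1, 1, 1, 1, 1, 1, 1]
}}

```text
time: 1.77
tcp_pos: [0.4033, -0.2735, 0.2908]
ee_rot: [[0.998, 0.053, -0.013], [0.054, -0.998, 0.013], [-0.012, -0.014, -1.0]]
ft_force: [0.7, -1.7, -0.9]
width: 0.0004
```

Request:
{"name": "carry_out", "arguments": {
  "travel": [
    [0.026, -0.031, 0],
    [0.026, -0.031, 0],
    [0.02, -0.025, 0],
    [0, 0, 0],
    [0, 0, 0]
  ],
  "turn": [
    [0, 0, 0],
    [0, 0, 0],
    [0, 0, 0],
    [0, 0, 0],
    [0, 0, 0]
  ],
  "hand": [1, 1, 1, 1, 1]
}}

```text
time: 2.18
tcp_pos: [0.4757, -0.1685, 0.2908]
ee_rot: [[0.998, 0.067, -0.012], [0.067, -0.998, 0.017], [-0.011, -0.018, -1.0]]
ft_force: [-0.4, -1.1, 0.1]
width: 0.0005
```

```bash
python3 - <<'E'
from h import *
s=r.get_state();p,d=r.snapshot('wrist');np.savez('pics/w1.npz',p=p,d=d,pos=s['tcp_pos'],R=s['ee_rot'])
print(s['tcp_pos'],s['joint_pos'],np.degrees(np.arctan2(s['ee_rot'][1][0],s['ee_rot'][0][0])))
cv2.imwrite('pics/w1.png',p[:,:,::-1])
P=cloud('wrist',d,s);print('z chk',np.percentile(P[...,2],[5,25,50,75]))
# height image over cradle frame guess
o=np.array([.521,-.225]);a=np.radians(3.1);R=np.array([[np.cos(a),-np.sin(a)],[np.sin(a),np.cos(a)]])
L=(P[...,:2]-o)@R
for nm,c in dict(bF=(abs(L[...,1]-60)<1),).items(): pass
z=P[...,2]
for yc in(-60,60):
    k=(abs(L[...,1]*1e3-yc)<14)&(abs(L[...,0])<.045)&(z>.03)
    x=L[...,0][k]*1e3;h=z[k]*1e3
    t=h>61;print(yc,'x range',np.percentile(x[h>35],[1,99]).round(1))
    for sgn in(-1,1):
        g=(sgn*x>4)&(h>44)&(h<60)&(abs(x)<24)
        c=np.polyfit(x[g],h[g],1);print('  cheek',sgn,g.sum(),c.round(3))
k=(abs(L[...,0])<.04)&(z>.058)&(z<.068)
for lo,hi in((-95,-25),(25,90)):
    y=L[...,1][k]*1e3;y=y[(y>lo)&(y<hi)];print('block y',np.percentile(y,[1,5,95,99]).round(1))
E
```

```text
[ 0.47572164 -0.16848773  0.290817  ] [ 0.69120132  0.25184217 -0.55267072  1.71373212  0.12341405  1.22907949
  0.17609556] 3.825243512862562
z chk [-9.82667391e-04  1.34967422e-04  1.78673865e-03  3.74405191e-01]
-60 x range [-3.7 33.5]
  cheek -1 3 [-1.585 40.698]
  cheek 1 162 [ 0.951 40.288]
60 x range [-44.3  44.2]
  cheek -1 150 [-0.98  45.251]
  cheek 1 322 [ 0.927 40.25 ]
block y [-60.8 -59.5 -40.3 -39.8]
block y [40.3 41.7 77.  80.1]
```

View pics/w1.png

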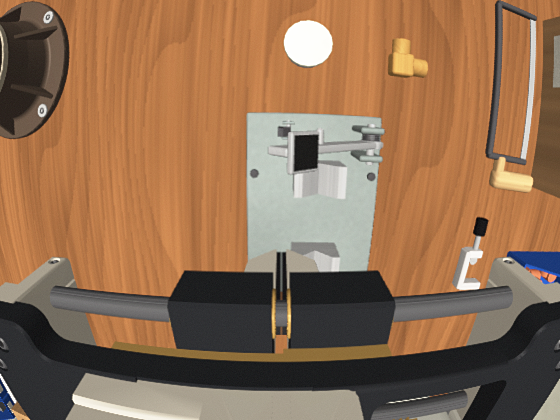

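The wrist view shows the pad at (304,152), the catch hook beside it at (288,130), the V-blocks at (320,180) and (315,258), the tin at (308,43) and the elbow at (405,60). The V fit puts the cradle origin at about (0.5234, -0.225) with a yaw of 3.1°. Next I'll measure the pad.

```bash
cat >> h.py <<'E'
O=np.array([.5234,-.225,0]);A=np.radians(3.1);RC=np.array([[np.cos(A),-np.sin(A),0],[np.sin(A),np.cos(A),0],[0,0,1]])
def loc(X): return (np.asarray(X)-O)@RC
def wor(X): return O+RC@np.asarray(X)
def go(target):  # world delta in tool axes
    s=r.get_state();print('tcp',np.round(s['tcp_pos'],4),'cradle',np.round(loc(s['tcp_pos']),4),'tool delta',np.round(np.array(s['ee_rot']).T@(np.asarray(target)-s['tcp_pos']),4),'F',np.round(s['ft_force'],1))
E
python3 - <<'E'
from h import *
z=np.load('pics/w1.npz');s=dict(tcp_pos=z['pos'],ee_rot=z['R']);P=cloud('wrist',z['d'],s);p=z['p']
k=np.zeros((420,560),bool);k[125:180,280:325]=1;k&=(p.max(-1)<50)&(P[...,2]>.12)
q=loc(P[k]);c=q.mean(0);u,sv,v=np.linalg.svd(q-c);print(k.sum(),'pad c',c.round(4),'bounds',q.min(0).round(3),q.max(0).round(3),'n',v[2].round(3))
print('yaw/hand rot',z['R'].round(3).tolist())
go(wor([-.024,.109,.205]))
E
```

```text
752 pad c [-0.0255  0.1097  0.1759] bounds [-0.044  0.095  0.163] [-0.015  0.142  0.45 ] n [ 0.97  -0.075  0.23 ]
yaw/hand rot [[0.998, 0.067, -0.012], [0.067, -0.998, 0.017], [-0.011, -0.018, -1.0]]
tcp [ 0.4758 -0.1681  0.2909] cradle [-0.0445  0.0594  0.2909] tool delta [ 0.022  -0.0478  0.0866] F [ 0.5  0.9 -0.3]
```

Request:
{"name": "carry_out", "arguments": {
  "travel": [
    [0.007, -0.016, 0.025],
    [0.007, -0.016, 0.025],
    [0.007, -0.015, 0.025],
    [0, 0, 0.005],
    [0, 0, 0]
  ],
  "turn": [
    [-0.018, 0.011, 0.012],
    [0, 0, 0],
    [0, 0, 0],
    [0, 0, 0],
    [0, 0, 0]
  ],
  "hand": [1, 1, 1, 1, 1],
  "newtons": 40
}}

```text
time: 2.65
tcp_pos: [0.4925, -0.126, 0.2087]
ee_rot: [[0.999, 0.043, 0.002], [0.043, -0.999, -0.004], [0.002, 0.004, -1.0]]
ft_force: [-0.8, -0.2, 0.4]
width: 0.0004
```

```bash
python3 - <<'E'
from h import *
go(wor([-.0263,.109,.1737]));print(np.round(r.get_state()['ee_rot'],3).tolist())
E
```

```text
tcp [ 0.4925 -0.126   0.2087] cradle [-0.0255  0.1005  0.2087] tool delta [-0.001  -0.0086  0.0349] F [-0.8 -0.2  0.4]
[[0.999, 0.043, 0.002], [0.043, -0.999, -0.004], [0.002, 0.004, -1.0]]
```

Request:
{"name": "carry_out", "arguments": {
  "travel": [
    [0, -0.009, 0.015],
    [0, 0, 0.01],
    [-0.005, 0, 0.01],
    [-0.012, 0, 0.012],
    [-0.012, 0, 0.013],
    [-0.008, 0, 0.013],
    [0, 0, 0.002]
  ],
  "turn": [
    [0, 0, 0],
    [0, 0, 0],
    [0, 0, 0],
    [0, 0, 0],
    [0, 0, 0],
    [0, 0, 0],
    [0, 0, 0]
  ],
  "hand": [1, 1, 1, 1, 1, 1, 1]
}}

```text
time: 3.23
tcp_pos: [0.4581, -0.1296, 0.1368]
ee_rot: [[0.999, 0.031, 0.014], [0.031, -0.999, -0.009], [0.013, 0.009, -1.0]]
ft_force: [-1.7, 1.9, 4.4]
width: 0.0003
```

```bash
python3 - <<'E'
from h import *
go(wor([-.0654,.109,.1268]));print(np.round(r.get_state()['ee_rot'],3).tolist())
E
```

```text
tcp [ 0.4581 -0.1296  0.1368] cradle [-0.06    0.0988  0.1368] tool delta [-0.0058 -0.0102  0.0098] F [-1.7  1.9  4.4]
[[0.999, 0.031, 0.014], [0.031, -0.999, -0.009], [0.013, 0.009, -1.0]]
```

Request:
{"name": "carry_out", "arguments": {
  "travel": [
    [-0.007, -0.006, 0.012],
    [-0.006, -0.006, 0.014],
    [-0.005, -0.005, 0.014],
    [-0.004, -0.004, 0.012]
  ],
  "turn": [
    [0.0, 0, -0.02],
    [0, 0, 0],
    [0, 0, 0],
    [0, 0, 0]
  ],
  "hand": [1, 1, 1, 1]
}}

```text
time: 3.57
tcp_pos: [0.4434, -0.1206, 0.0899]
ee_rot: [[0.999, 0.04, 0.028], [0.041, -0.999, -0.019], [0.028, 0.021, -0.999]]
ft_force: [1.1, -2.6, 21.9]
width: 0.0002
```

```bash
python3 - <<'E'
from h import *
go(wor([-.080,.109,.08]));print(np.round(r.get_state()['ee_rot'],3).tolist())
E
```

```text
tcp [ 0.4434 -0.1206  0.0899] cradle [-0.0742  0.1085  0.0899] tool delta [-0.0061 -0.0006  0.0098] F [ 1.1 -2.6 21.9]
[[0.999, 0.04, 0.028], [0.041, -0.999, -0.019], [0.028, 0.021, -0.999]]
```

Request:
{"name": "carry_out", "arguments": {
  "travel": [
    [-0.003, 0, 0.008],
    [-0.002, 0, 0.008],
    [0, 0, 0.006],
    [0, 0, 0.004]
  ],
  "turn": [
    [0.01, -0.015, 0],
    [0.01, -0.015, 0],
    [0, 0, 0],
    [0, 0, 0]
  ],
  "hand": [1, 1, 1, 1]
}}

```text
time: 3.9
tcp_pos: [0.4413, -0.1235, 0.0689]
ee_rot: [[0.999, 0.037, -0.001], [0.037, -0.999, -0.004], [-0.001, 0.004, -1.0]]
ft_force: [-25.6, 12.4, 84.4]
width: 0.0
```

```bash
python3 - <<'E'
from h import *
go(wor([-.080,.109,.074]));print(np.round(r.get_state()['ee_rot'],3).tolist())
E
```

```text
tcp [ 0.4413 -0.1235  0.0689] cradle [-0.0765  0.1058  0.0689] tool delta [-0.0035 -0.0031 -0.0051] F [-25.6  12.4  84.4]
[[0.999, 0.037, -0.001], [0.037, -0.999, -0.004], [-0.001, 0.004, -1.0]]
```

At the hard stop, and pressing too hard. I'll back off straight away and check the catch.

Request:
{"name": "carry_out", "arguments": {
  "travel": [
    [0, 0, -0.006],
    [0, 0, -0.01],
    [0, 0, -0.02],
    [0, 0, -0.03],
    [0, 0, -0.035],
    [0, 0, -0.035],
    [0, 0, -0.035],
    [0, 0, -0.02],
    [0, 0, 0]
  ],
  "turn": [
    [0, 0, 0],
    [0, 0, 0],
    [0, 0, 0],
    [0, 0, 0],
    [0, 0, 0],
    [0, 0, 0],
    [0, 0, 0],
    [0, 0, 0],
    [0, 0, 0]
  ],
  "hand": [1, 1, 1, 1, 1, 1, 1, 1, 1]
}}

```text
time: 4.65
tcp_pos: [0.4448, -0.1312, 0.2795]
ee_rot: [[1.0, 0.028, 0.005], [0.028, -1.0, -0.009], [0.005, 0.009, -1.0]]
ft_force: [-0.9, 0.6, -0.3]
width: 0.0005
```

```bash
python3 - <<'E'
from h import *
go(wor([0,0,.3]))
s=r.get_state();p,d=r.snapshot('wrist');np.savez('pics/w2.npz',p=p,d=d,pos=s['tcp_pos'],R=s['ee_rot'])
p2,d2=r.snapshot('top');P=cloud('top',d2);L=loc(P)
k=(abs(L[...,1]-.109)<.02)&(L[...,0]<-.06)&(L[...,0]>-.1)&(L[...,2]<.15);print('pad z (top)',np.percentile(L[k][:,2],[50,90,97]))
p3,_=r.snapshot('scene')
c=cv2.resize(p3[235:345,150:270],None,fx=5,fy=5,interpolation=2)
cv2.imwrite('pics/s2.png',c[:,:,::-1])
# tube and its ends from depth, top
hsv=cv2.cvtColor(p2,cv2.COLOR_RGB2HSV)
E
```

```text
tcp [ 0.4448 -0.1312  0.2795] cradle [-0.0734  0.0979  0.2795] tool delta [ 0.076   0.0961 -0.0192] F [-0.9  0.6 -0.3]
pad z (top) [0.07881752 0.08352928 0.08486403]
```

View pics/s2.png

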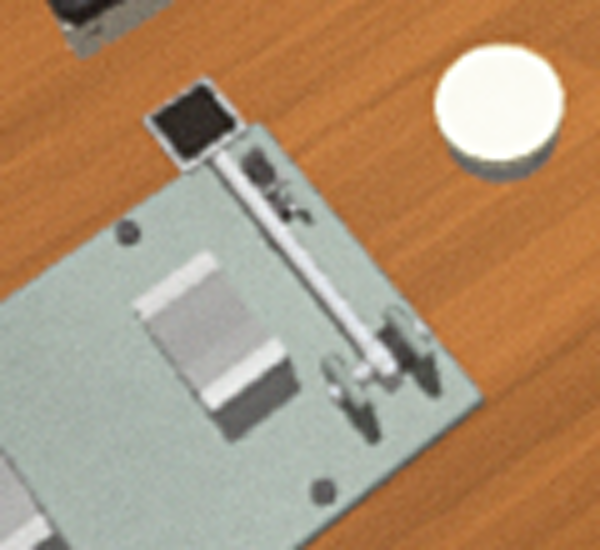

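The stop bar is level and holding on its own: the pad is at about 0.080 m and the hook is over the pin. Now for the tube.

Request:
{"name": "carry_out", "arguments": {
  "travel": [
    [0.018, -0.036, 0],
    [0.018, -0.036, 0],
    [0.018, -0.036, 0],
    [0.018, -0.036, 0],
    [0.018, -0.036, 0],
    [0.018, -0.036, 0],
    [0.018, -0.036, 0],
    [0.018, -0.036, 0],
    [0.018, -0.034, 0],
    [0, 0, 0]
  ],
  "turn": [
    [0, 0, 0.05],
    [0, 0, 0.04],
    [0, 0, 0],
    [0, 0, 0],
    [0, 0, 0],
    [0, 0, 0],
    [0, 0, 0],
    [0, 0, 0],
    [0, 0, 0],
    [0, 0, 0]
  ],
  "hand": [0.3, 0.3, 0.3, 0.3, 0.3, 0.3, 0.3, 0.3, 0.3, 0.3]
}}

```text
time: 5.63
tcp_pos: [0.6219, 0.1834, 0.2482]
ee_rot: [[0.996, -0.083, -0.033], [-0.083, -0.996, -0.015], [-0.032, 0.017, -0.999]]
ft_force: [-1.9, -0.1, -0.5]
width: 0.0619
```

```bash
python3 - <<'E'
from h import *
s=r.get_state();p,d=r.snapshot('wrist');np.savez('pics/w3.npz',p=p,d=d,pos=s['tcp_pos'],R=s['ee_rot'])
cv2.imwrite('pics/w3.png',p[:,:,::-1]);print(s['tcp_pos'],s['width'],np.round(s['ee_rot'],3).tolist())
P=cloud('wrist',d,s);p2,d2=r.snapshot('top')
hsv=cv2.cvtColor(p,cv2.COLOR_RGB2HSV)
k=(abs(P[...,0]-.62)<.04)&(P[...,2]>.047)&(P[...,2]<.07)&(hsv[...,1]>120)&(P[...,1]<.4)&(P[...,1]>.05)
q=P[k];c=np.polyfit(q[:,1],q[:,0],1);print(k.sum(),'x=',c,'at .218:',np.polyval(c,.218),'y',np.percentile(q[:,1],[.5,99.5]),'ztop',np.percentile(q[:,2],95))
go([np.polyval(c,.218),.218,.03])
E
```

```text
[0.62186425 0.18338853 0.24817534] 0.061936972404438274 [[0.996, -0.083, -0.033], [-0.083, -0.996, -0.015], [-0.032, 0.017, -0.999]]
5190 x= [0.05592724 0.61083446] at .218: 0.6230265976501725 y [0.09911663 0.33596538] ztop 0.06047642846308476
tcp [0.6207 0.1775 0.2484] cradle [0.1189 0.3966 0.2484] tool delta [ 0.0059 -0.0453  0.2174] F [ 1.2 -1.  -0. ]
```

View pics/w3.png

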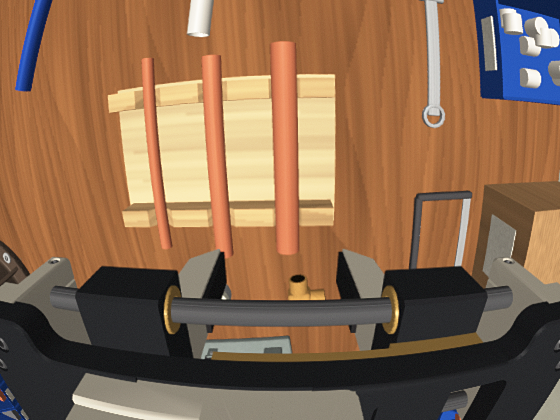

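The wrist view shows the three tubes at (148,150), (217,150) and (285,150). The thick one on the right is clear. The fit gives a middle of about (0.623, 0.2175) and a yaw of -3.2°. I'll descend in two stages.

Request:
{"name": "carry_out", "arguments": {
  "travel": [
    [0.002, -0.015, 0.02],
    [0.002, -0.015, 0.025],
    [0.001, -0.014, 0.03],
    [0, 0, 0.035],
    [0, 0, 0.03],
    [0, 0, 0]
  ],
  "turn": [
    [0.018, 0.032, -0.026],
    [0, 0, 0],
    [0, 0, 0],
    [0, 0, 0],
    [0, 0, 0],
    [0, 0, 0]
  ],
  "hand": [0.3, 0.3, 0.3, 0.3, 0.3, 0.3]
}}

```text
time: 6.23
tcp_pos: [0.6277, 0.2093, 0.1004]
ee_rot: [[0.998, -0.068, -0.001], [-0.068, -0.998, -0.01], [-0.0, 0.01, -1.0]]
ft_force: [-0.7, -1.2, -0.5]
width: 0.0641
```

```bash
python3 - <<'E'
from h import *
go([.623,.2175,.028]);print(np.round(r.get_state()['ee_rot'],3).tolist())
E
```

```text
tcp [0.6277 0.2093 0.1004] cradle [0.1276 0.428  0.1004] tool delta [-0.0052 -0.0086  0.0723] F [-0.7 -1.2 -0.5]
[[0.998, -0.068, -0.001], [-0.068, -0.998, -0.01], [-0.0, 0.01, -1.0]]
```

Request:
{"name": "carry_out", "arguments": {
  "travel": [
    [-0.005, -0.009, 0.015],
    [0, 0, 0.025],
    [0, 0, 0.02],
    [0, 0, 0.01],
    [0, 0, 0]
  ],
  "turn": [
    [0.01, 0, -0.012],
    [0, 0, 0],
    [0, 0, 0],
    [0, 0, 0],
    [0, 0, 0]
  ],
  "hand": [0.3, 0.3, 0.3, 0.3, 0.3]
}}

```text
time: 6.65
tcp_pos: [0.624, 0.2088, 0.0313]
ee_rot: [[0.998, -0.064, -0.001], [-0.064, -0.998, -0.006], [-0.001, 0.006, -1.0]]
ft_force: [-0.4, -0.9, -0.1]
width: 0.0642
```

```bash
python3 - <<'E'
from h import *
go([.623,.2175,.028]);print(np.round(r.get_state()['ee_rot'],3).tolist())
E
```

```text
tcp [0.624  0.2088 0.0313] cradle [0.1239 0.4277 0.0313] tool delta [-0.0015 -0.0087  0.0032] F [-0.4 -0.9 -0.1]
[[0.998, -0.064, -0.001], [-0.064, -0.998, -0.006], [-0.001, 0.006, -1.0]]
```

Request:
{"name": "carry_out", "arguments": {
  "travel": [
    [-0.001, -0.006, 0.003],
    [0, -0.004, 0],
    [0, 0, 0],
    [0, 0, 0],
    [0, 0, 0],
    [0, 0, 0],
    [0, 0, 0],
    [0, 0, 0]
  ],
  "turn": [
    [0, 0, 0],
    [0, 0, 0],
    [0, 0, 0],
    [0, 0, 0],
    [0, 0, 0],
    [0, 0, 0],
    [0, 0, 0],
    [0, 0, 0]
  ],
  "hand": [0.3, 0.3, 1, 1, 1, 1, 1, 1],
  "newtons": 50
}}

```text
time: 7.32
tcp_pos: [0.6243, 0.2198, 0.0353]
ee_rot: [[0.998, -0.066, 0.002], [-0.066, -0.998, -0.005], [0.002, 0.004, -1.0]]
ft_force: [-17.6, -0.6, 7.8]
width: 0.0288
```

The grip reads 28.8 mm, which matches. Lifting.

Request:
{"name": "carry_out", "arguments": {
  "travel": [
    [0, 0, -0.01],
    [0, 0, -0.02],
    [0, 0, -0.03],
    [0, 0, -0.03],
    [0, 0, -0.03],
    [0, 0, -0.02],
    [0, 0, 0]
  ],
  "turn": [
    [0, 0, 0],
    [0, 0, 0],
    [0, 0, 0],
    [0, 0, 0],
    [0, 0, 0],
    [0, 0, 0],
    [0, 0, 0]
  ],
  "hand": [1, 1, 1, 1, 1, 1, 1]
}}

```text
time: 7.9
tcp_pos: [0.6196, 0.2193, 0.1778]
ee_rot: [[0.998, -0.063, -0.01], [-0.063, -0.998, -0.008], [-0.009, 0.009, -1.0]]
ft_force: [1.1, 0.4, -2.9]
width: 0.027
```

```bash
cat >> h.py <<'E'
def tube(n='wrist',z0=.03,z1=.6,sv=None):
    s=r.get_state();p,d=r.snapshot(n)
    if sv: cv2.imwrite(sv,p[:,:,::-1])
    P=cloud(n,d,s);hsv=cv2.cvtColor(p,cv2.COLOR_RGB2HSV);t=np.array(s['tcp_pos'])
    Q=P-t;k=(hsv[...,0]<14)&(hsv[...,1]>110)&(hsv[...,2]>90)&(np.linalg.norm(Q,axis=-1)<.17)&(abs(Q[...,0])<.04)&(abs(Q[...,2]-.02)<.04)
    return s,P[k]
E
python3 - <<'E'
from h import *
s,q=tube(sv='pics/w4.png')
print(np.round(s['tcp_pos'],4),np.round(s['ee_rot'],3).tolist(),s['width'],np.round(s['ft_force'],1))
print(len(q),q.min(0),q.max(0));ys=q[:,1]
for a,b in zip(np.arange(.08,.36,.03),np.arange(.11,.39,.03)):
    m=(ys>a)&(ys<b)
    if m.sum()>20: print(round(a+.015,3),np.median(q[m,0]).round(4),np.percentile(q[m,2],95).round(4))
s,q2=tube('top');print('top',len(q2),np.percentile(q2[:,1],[1,99]) if len(q2) else 0)
E
```

```text
[0.6196 0.2193 0.1778] [[0.998, -0.063, -0.01], [-0.063, -0.998, -0.008], [-0.009, 0.009, -1.0]] 0.02697117791753893 [ 1.1  0.4 -2.9]
16972 [0.60256555 0.16915267 0.17780603] [0.65078721 0.33725489 0.22788225]
0.185 0.618 0.2026
0.215 0.6201 0.2026
0.245 0.6211 0.2026
0.275 0.6228 0.2025
0.305 0.6244 0.2025
0.335 0.6254 0.2025
top 143 [0.27062337 0.33561018]
```

View pics/w4.png

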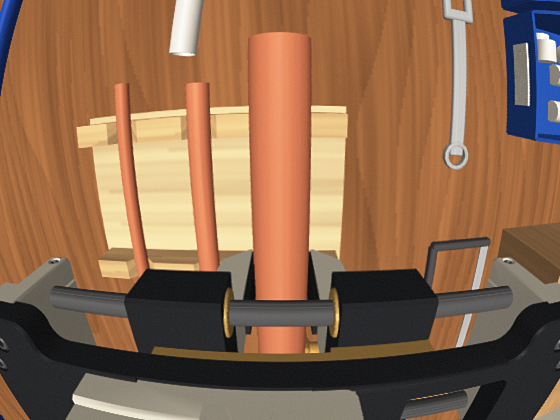

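The tube is held level with its axis 10.7 mm above the TCP and its +y end 118 mm from the TCP. Its yaw relative to the tool is +0.75°. The other tubes, at (130,170) and (200,170), haven't moved. Carrying it to the cradle.

Request:
{"name": "carry_out", "arguments": {
  "travel": [
    [-0.009, 0.036, 0],
    [-0.009, 0.036, 0],
    [-0.009, 0.036, 0],
    [-0.009, 0.036, 0],
    [-0.009, 0.036, 0],
    [-0.009, 0.036, 0],
    [-0.009, 0.036, 0],
    [-0.009, 0.036, 0],
    [-0.009, 0.036, 0],
    [-0.009, 0.036, 0]
  ],
  "turn": [
    [0, 0, -0.05],
    [0, 0, -0.05],
    [0, 0, 0],
    [0, 0, 0],
    [0, 0, 0],
    [0, 0, 0],
    [0, 0, 0],
    [0, 0, 0],
    [0, 0, 0],
    [0, 0, 0]
  ],
  "hand": [1, 1, 1, 1, 1, 1, 1, 1, 1, 1]
}}

```text
time: 8.83
tcp_pos: [0.5244, -0.1494, 0.1579]
ee_rot: [[0.997, 0.06, -0.041], [0.06, -0.998, -0.004], [-0.041, 0.002, -0.999]]
ft_force: [0.2, 0.5, -2.2]
width: 0.0272
```

```bash
python3 - <<'E'
from h import *
go(wor([0,-.021,.17]));print(np.round(r.get_state()['ee_rot'],3).tolist())
E
```

```text
tcp [ 0.5244 -0.1494  0.1579] cradle [0.0051 0.0754 0.1579] tool delta [-0.0061  0.0964 -0.0117] F [ 0.2  0.5 -2.2]
[[0.997, 0.06, -0.041], [0.06, -0.998, -0.004], [-0.041, 0.002, -0.999]]
```

Request:
{"name": "carry_out", "arguments": {
  "travel": [
    [-0.002, 0.032, -0.006],
    [-0.002, 0.032, -0.004],
    [-0.002, 0.032, 0],
    [0, 0, 0],
    [0, 0, 0]
  ],
  "turn": [
    [0.002, 0.04, 0.018],
    [0, 0, 0],
    [0, 0, 0],
    [0, 0, 0],
    [0, 0, 0]
  ],
  "hand": [1, 1, 1, 1, 1]
}}

```text
time: 9.25
tcp_pos: [0.5112, -0.2623, 0.1571]
ee_rot: [[1.0, 0.026, -0.017], [0.026, -1.0, 0.001], [-0.017, -0.001, -1.0]]
ft_force: [0.9, 2.1, -2.5]
width: 0.0267
```

```bash
cat > m.py <<'E'
from h import *
s,q=tube();q=q[(q[:,2]>s['tcp_pos'][2]+.005)];l=loc(q);t=loc(s['tcp_pos'])
top=l[l[:,2]>np.percentile(l[:,2],98)-.012]
b=[(top[(top[:,1]>a)&(top[:,1]<a+.02)]) for a in np.arange(t[1],t[1]+.11,.02)]
X=np.array([(np.mean(g[:,1]),(np.percentile(g[:,0],3)+np.percentile(g[:,0],97))/2,np.percentile(g[:,2],90)) for g in b if len(g)>30])
c=np.polyfit(X[:,0],X[:,1],1);e=np.polyfit(X[:,0],X[:,2],1)
print('tube: x@y0 %.4f yaw %.2f deg, top z@0 %.4f pitch %.2f deg, end y %.4f'%(c[1],-np.degrees(c[0]),e[1],np.degrees(e[0]),np.percentile(l[:,1],99.7)))
print('ee',np.round(s['ee_rot'],3).tolist(),'w',s['width'])
E
python3 - <<'E'
import m
from h import *
go(wor([0,-.021,.17]))
E
```

```text
tube: x@y0 -0.0133 yaw -1.15 deg, top z@0 0.1820 pitch 0.52 deg, end y 0.0803
ee [[1.0, 0.026, -0.017], [0.026, -1.0, 0.001], [-0.017, -0.001, -1.0]] w 0.026720147645227545
tcp [ 0.5106 -0.2631  0.1567] cradle [-0.0149 -0.0374  0.1567] tool delta [ 0.0141 -0.0168 -0.0136] F [ 0.  -1.4 -3.8]
```

Request:
{"name": "carry_out", "arguments": {
  "travel": [
    [0.007, -0.008, 0],
    [0.006, -0.008, 0],
    [0, 0, 0],
    [0, 0, 0]
  ],
  "turn": [
    [0, 0.017, -0.02],
    [0, 0, 0],
    [0, 0, 0],
    [0, 0, 0]
  ],
  "hand": [1, 1, 1, 1]
}}

```text
time: 9.63
tcp_pos: [0.5235, -0.2402, 0.1537]
ee_rot: [[0.999, 0.052, -0.003], [0.052, -0.999, 0.004], [-0.003, -0.004, -1.0]]
ft_force: [-0.2, 0.0, -1.8]
width: 0.027
```

```bash
python3 - <<'E'
import m
from h import *
go(wor([0,-.021,.10]))
E
```

```text
tube: x@y0 -0.0009 yaw 0.35 deg, top z@0 0.1785 pitch 0.70 deg, end y 0.1016
ee [[0.999, 0.052, -0.003], [0.052, -0.999, 0.004], [-0.003, -0.004, -1.0]] w 0.027043159448012274
tcp [ 0.5238 -0.2396  0.1539] cradle [-0.0004 -0.0146  0.1539] tool delta [0.0006 0.0067 0.0538] F [ 0.7  1.2 -3. ]
```

Request:
{"name": "carry_out", "arguments": {
  "travel": [
    [0, 0.007, 0.015],
    [0, 0, 0.02],
    [0, 0, 0.015],
    [0, 0, 0]
  ],
  "turn": [
    [-0.01, 0, 0.006],
    [0, 0, 0],
    [0, 0, 0],
    [0, 0, 0]
  ],
  "hand": [1, 1, 1, 1]
}}

```text
time: 10.02
tcp_pos: [0.5268, -0.2439, 0.1044]
ee_rot: [[0.999, 0.053, 0.002], [0.053, -0.999, -0.007], [0.002, 0.007, -1.0]]
ft_force: [-1.0, 0.0, -2.8]
width: 0.027
```

```bash
python3 - <<'E'
import m
from h import *
go(wor([0,-.021,.058]))
E
```

```text
tube: x@y0 0.0021 yaw 0.41 deg, top z@0 0.1290 pitch 0.02 deg, end y 0.0979
ee [[0.999, 0.053, 0.002], [0.053, -0.999, -0.007], [0.002, 0.007, -1.0]] w 0.026952112923342424
tcp [ 0.5274 -0.2438  0.1057] cradle [ 0.003  -0.019   0.1057] tool delta [-0.0031  0.0017  0.0477] F [ 0.2 -0.2 -2.9]
```

Request:
{"name": "carry_out", "arguments": {
  "travel": [
    [-0.002, 0.003, 0.012],
    [-0.001, 0.001, 0.014],
    [0, 0, 0.012],
    [0, 0, 0.005],
    [0, 0, 0]
  ],
  "turn": [
    [0, 0, 0.006],
    [0, 0, 0],
    [0, 0, 0],
    [0, 0, 0],
    [0, 0, 0]
  ],
  "hand": [1, 1, 1, 1, 1]
}}

```text
time: 10.48
tcp_pos: [0.5273, -0.2487, 0.0633]
ee_rot: [[0.999, 0.047, 0.008], [0.047, -0.999, -0.01], [0.008, 0.01, -1.0]]
ft_force: [0.4, -1.0, -2.2]
width: 0.0271
```

```bash
python3 - <<'E'
import m
from h import *
go(wor([0,-.013,.051]))
E
```

```text
tube: x@y0 0.0024 yaw 0.11 deg, top z@0 0.0878 pitch -0.14 deg, end y 0.0932
ee [[0.999, 0.047, 0.008], [0.047, -0.999, -0.01], [0.008, 0.01, -1.0]] w 0.027077946006912924
tcp [ 0.5274 -0.2487  0.0636] cradle [ 0.0027 -0.0239  0.0636] tool delta [-0.0029 -0.011   0.0125] F [-0.9 -0.6 -1.3]
```

Request:
{"name": "carry_out", "arguments": {
  "travel": [
    [-0.002, 0, 0.004],
    [-0.001, 0, 0.004],
    [0, 0, 0.002],
    [0, 0, 0.0015]
  ],
  "turn": [
    [0, 0, 0],
    [0, 0, 0],
    [0, 0, 0],
    [0, 0, 0]
  ],
  "hand": [1, 1, 1, 1]
}}

```text
time: 10.87
tcp_pos: [0.5256, -0.2493, 0.053]
ee_rot: [[0.999, 0.047, 0.011], [0.047, -0.999, -0.011], [0.011, 0.011, -1.0]]
ft_force: [-0.7, 0.0, -2.6]
width: 0.0268
```

```bash
python3 - <<'E'
import m
from h import *
go(wor([0,-.013,.051]))
E
```

```text
tube: x@y0 0.0006 yaw 0.10 deg, top z@0 0.0775 pitch -0.20 deg, end y 0.0927
ee [[0.999, 0.047, 0.011], [0.047, -0.999, -0.011], [0.011, 0.011, -1.0]] w 0.026758442024812704
tcp [ 0.5254 -0.2493  0.0528] cradle [ 0.0007 -0.0244  0.0528] tool delta [-0.0008 -0.0114  0.0017] F [-0.3  0.2 -2.8]
```

Request:
{"name": "carry_out", "arguments": {
  "travel": [
    [0, -0.005, 0],
    [0, -0.004, 0],
    [0, -0.002, 0],
    [0, -0.001, 0.0005]
  ],
  "turn": [
    [0, 0, 0],
    [0, 0, 0],
    [0, 0, 0],
    [0, 0, 0]
  ],
  "hand": [1, 1, 1, 1]
}}

```text
time: 11.25
tcp_pos: [0.5251, -0.2374, 0.0527]
ee_rot: [[0.999, 0.046, 0.012], [0.046, -0.999, -0.012], [0.011, 0.013, -1.0]]
ft_force: [-0.4, -7.0, -2.1]
width: 0.0268
```

```bash
python3 - <<'E'
import m
from h import *
go(wor([0,-.013,.051]))
E
```

```text
tube: x@y0 0.0008 yaw 0.08 deg, top z@0 0.0772 pitch -0.12 deg, end y 0.1047
ee [[0.999, 0.046, 0.012], [0.046, -0.999, -0.012], [0.011, 0.013, -1.0]] w 0.026758755781944657
tcp [ 0.525  -0.2375  0.0525] cradle [ 0.001  -0.0125  0.0525] tool delta [-0.001   0.0004  0.0015] F [-0.9 -2.4 -2.5]
```

The end is touching the stop (Fy -7 N, end at y = 0.1047). Now pressing down gently.

Request:
{"name": "carry_out", "arguments": {
  "travel": [
    [-0.0005, 0, 0.0015],
    [0, -0.0005, 0.0015],
    [0, -0.0005, 0.0015]
  ],
  "turn": [
    [0, 0, 0],
    [0, 0, 0],
    [0, 0, 0]
  ],
  "hand": [1, 1, 1]
}}

```text
time: 11.55
tcp_pos: [0.5249, -0.2376, 0.0517]
ee_rot: [[0.999, 0.045, 0.013], [0.045, -0.999, -0.016], [0.012, 0.017, -1.0]]
ft_force: [-7.5, -0.0, 18.3]
width: 0.0267
```

Request:
{"name": "carry_out", "arguments": {
  "travel": [
    [-0.0006, -0.0005, 0.001],
    [-0.0005, -0.0005, 0.001],
    [-0.0003, -0.0004, 0.001]
  ],
  "turn": [
    [0, 0, 0],
    [0, 0, 0],
    [0, 0, 0]
  ],
  "hand": [1, 1, 1]
}}

```text
time: 11.8
tcp_pos: [0.5247, -0.2376, 0.0516]
ee_rot: [[0.999, 0.044, 0.016], [0.044, -0.999, -0.02], [0.015, 0.02, -1.0]]
ft_force: [-4.4, -0.9, 12.2]
width: 0.0269
```

```bash
python3 - <<'E'
import m
from h import *
go(wor([0,-.013,.051]))
p,d=r.snapshot('scene');cv2.imwrite('pics/s5.png',cv2.resize(p[225:395,95:275],None,fx=3.3,fy=3.3,interpolation=2)[:,:,::-1])
s=r.get_state();print(np.round(s['ft_force'],1),np.round(s['ft_torque'],2),s['time'])
E
```

```text
tube: x@y0 0.0004 yaw -0.15 deg, top z@0 0.0762 pitch 0.00 deg, end y 0.1046
ee [[0.999, 0.044, 0.016], [0.044, -0.999, -0.02], [0.015, 0.02, -1.0]] w 0.026895114049128293
tcp [ 0.5248 -0.2376  0.0516] cradle [ 0.0007 -0.0127  0.0516] tool delta [-0.0007  0.0003  0.0006] F [-3.9 -1.4 10.2]
[-3.3 -1.3 11.3] [-0.23  0.67 -0.08] 11.9
```

View pics/s5.png

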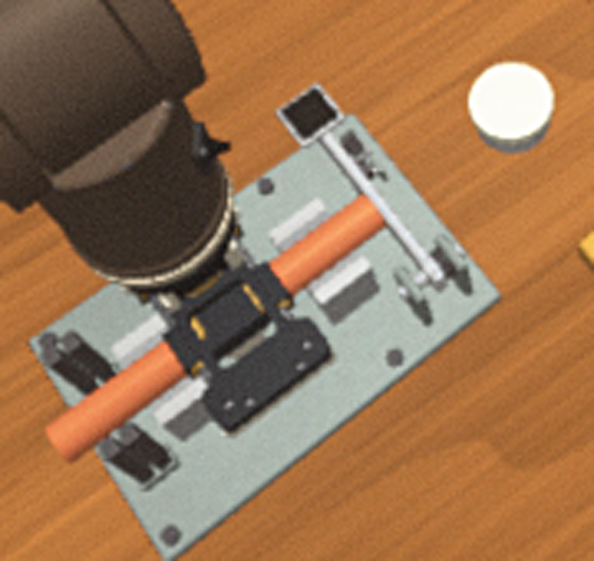

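Request:
{"name": "carry_out", "arguments": {
  "travel": [
    [-0.0005, -0.0005, 0.0012],
    [-0.0005, -0.0005, 0.0012],
    [-0.0004, -0.0005, 0.0012]
  ],
  "turn": [
    [0, 0, 0],
    [0, 0, 0],
    [0, 0, 0]
  ],
  "hand": [1, 1, 1]
}}

```text
time: 12.15
tcp_pos: [0.5248, -0.2376, 0.0515]
ee_rot: [[0.999, 0.043, 0.019], [0.043, -0.999, -0.024], [0.018, 0.024, -1.0]]
ft_force: [-5.2, -1.8, 14.0]
width: 0.0265
```

```bash
python3 - <<'E'
from h import *
for i in range(4):
    s=r.get_state();print(s['time'],np.round(s['ft_force'],1),np.round(s['ft_torque'],2));p,d=r.snapshot('top')
import m
go(wor([0,-.013,.051]))
L=loc(cloud('top',d));k=(abs(L[...,1]-.109)<.015)&(abs(L[...,0]+.08)<.015);print('pad z',np.median(L[k][:,2]))
E
```

```text
12.15 [-5.2 -1.8 14. ] [-0.22  0.84 -0.03]
12.2 [-3.7 -2.1 12.8] [-0.29  0.85 -0.07]
12.25 [-4.4 -1.7 12.8] [-0.33  0.77 -0.03]
12.3 [-4.5 -1.7 12.4] [-0.26  0.85 -0.05]
tube: x@y0 0.0003 yaw -0.17 deg, top z@0 0.0762 pitch 0.01 deg, end y 0.1046
ee [[0.999, 0.043, 0.019], [0.043, -0.999, -0.024], [0.018, 0.024, -1.0]] w 0.027097521517158805
tcp [ 0.5248 -0.2376  0.0516] cradle [ 0.0007 -0.0127  0.0516] tool delta [-0.0007  0.0003  0.0005] F [-5.5 -1.9 13.7]
pad z 0.08024249279009865
```

The press is steady at about 13 N, or about 15 N once the tube's weight is counted. Both cheeks are loaded, the end is against the stop and the catch is holding. Handing in.

```bash
python3 - <<'E'
from plant import r
print(r.job_done())
E
```

```text
the job is handed in; nothing more can be done
None
```

I pressed the stop down until its catch held it, then laid the thick copper tube in both V-blocks, up against the stop bar. I handed the job in at about 12.4 s, with the gripper still holding the tube pressed down.

**Last checks**
- **Stop:** the pad sits at 0.080 m, so the bar is level and held with nothing pressing on it.
- **Tube position:** its top is at 76.2 mm (76 mm when seated). It is level, 0.3 mm off the V line and within 0.2° of it.
- **Stop contact:** the tube end measures y = 104.6 mm against a bar face at 105 mm, with about 2 N still pushing it towards the bar.
- **Downward press:** the wrist reads a steady 12–14 N, or about 15 N counting the tube's weight. A sideways reading of -4 to -5 N means the rear cheek takes more of the load, but both cheeks are loaded.
- **Other things:** nothing touched the other two tubes, the tin or the elbow as far as I know. The two tubes showed in place after the lift. I did not look at the elbow again up close.

**What went less well**
- While I pressed the stop down to its end, the wrist force reached at least 84 N; the limit is 120 N. I backed off at once.
- The tool leaned about 1.5° while pressing, though the tube itself stayed level.

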